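# Empty a dustpan of pocket finds into the lost-property tote

## Robot

A 6-joint arm with a two-finger parallel gripper is mounted at the origin on the work surface. World frame = base frame: x ahead of the robot, y to its left, z up, the work surface at z = 0. Lengths are in m, angles in rad, forces in N, time in s.
With the tool pointing down it reaches from about 0.325 to 0.925 m from the base axis. Payload 3.1 kg.
Tool frame: the origin (TCP) lies on the front face of the gripper's body, between the roots of the fingers; the fingertips stand 73 mm ahead of it and the grasp point (between the pads) lies 54 mm ahead of it; z points along the fingers, y is the line along which they close (so a half turn about z gives the same grasp; the last joint's range is limited). The gripper opens to 85 mm and grips with 20 to 120 N. Pads are 22 mm wide; open, the fingers measure 114 mm over their backs; the gripper's body (76 mm by 85 mm) begins 54 mm behind the grasp point. The pads swing forward as they close: fully open they stand 13 mm farther back than shut.
Start: joints at [1.002, 0.217, 1.613, -0, 1.311, -0.112], TCP at [0.276, 0.561, 0.304] pointing down, gripper open.
Joint ranges: [-2.75, 2.75], [-0.78, 2.1], [0.31, 2.55], [-1.13, 4.27], [0.13, 2.63], [-2.58, 2.58]. Speed limits (rad/s): [2.79, 2.79, 3.14, 3.14, 3.14, 3.14].

## Interface

Orientations are given as a unit quaternion [x, y, z, w].
In Python, from station import ctrl gives the robot as it stands.
- The arm moves only by the shell command python3 jog.py 'ROWS' [FORCE]. ROWS is rows parted by semicolons, their numbers by spaces, 1 to 8 of them, each of 7 numbers: a rotation vector rx, ry, rz in rad, then dx, dy, dz in m, then the finger opening in m; each row shifts and turns the commanded pose from where the row before left it, along the tool's axes as they then stand; what a row does not reach is not made up. A row lasts 1/10 s, in which the tool goes at most 0.05 m and 0.15 rad, less where a joint would pass 70% of its speed; a pose out of reach is approached as far as the arm can. The fingers move at their own pace and stop on an object; FORCE is the grip in N (left out, the last holds). Time passes only in rows, so rows that do not move let the fingers close. It prints the time, the measured TCP pose, the force, the opening and the grip force at its end.
- ctrl.sense(): the state, without advancing time (a new reading comes with each control period).
- ctrl.camera(name): name is "side" or "top" or "wrist"; returns a dict with "image" (480x640x3 uint8, blue, green, red), "depth" (480x640 float32, m along the optical axis (not along the pixel's ray), 0 where there is no reading), "K" (3x3 intrinsics, pixels), "R" (3x3) and "t" (3): a world point X has camera coordinates R X + t. Camera axes: x right, y down, z forward; pixel columns grow to the right and rows downward; lengths in m; the calibration is good to about 2 mm. A picture is of the moment at which its call begins.
- ctrl.hand_in(): hands the job in; it is judged then, once.
The state is a dict: "time_s": time; "joints": joint angles; "qd": joint speeds; "joint_efforts": joint torques, N m; "ee_pos": TCP position; "ee_rot": TCP orientation; "wrist_force": force on the tool from outside, world axes, zero at the start; "torque": the same for the moment, N m; "gripper_width": finger opening in m; "finger_force": force on a finger pad.
Only numpy, scipy, OpenCV 4.12 (cv2) and the standard library are available. Lean on these libraries where they do the work, as an engineer would, in place of code of your own. Each camera call takes 0.05 s, during which the arm holds its last target. There are 200 camera calls.

## Task

The blue dustpan on the laundry's folding table holds the day's pocket finds: tip all five into the grey lost-property tote. Carry the pan over by its handle without spilling anything, rest its loaded front lightly on the tote's rim, and tip it there, low over the tote, until every piece has slid out; then lay the empty pan down flat on the table, right way up, and let go. Do not shove the tote or disturb the brush or the peg tub.

Things in the scene. Friction and masses are not known exactly. Their poses are not given: they have to be found in the camera images.
- dustpan: blue plastic dustpan, about 220 g, lying flat. Floor 160 mm deep (x), 200 mm wide (y), 3 mm thick; back wall 45 mm high, side walls 45 falling to 18 mm at the front; front edge (+x) open, facing roughly away from the robot at the start (yaw within 0.5). Origin: middle of the floor's underside, z up. Friction varies: it empties at 25 to 50 degrees of tip, and a piece may hang back
- pan_grip (a point): middle of the dustpan's straight handle, 50 mm behind the back wall: x -130, y 0, z 47 mm in its frame. The handle is 26 mm wide (y), 18 mm thick, 125 mm long; it leaves the back wall 30 mm up and rises backwards (-x) at 18 degrees to 69 mm. Its flat sides face +y and -y: fingers may pinch them at any pitch, e.g. with the gripper leaning back over the handle's end
- pan_lip (a point): middle of the dustpan's open front edge, on the underside: x +80, y 0, z 0 mm in the dustpan's frame
- tote: grey open plastic tote, the lost-property box, 0.75 kg, loose, 260 mm (its x) by 300 mm (its y) outside, 100 mm high, walls and floor 4 mm, blue lining, empty; origin: middle of its underside, x roughly away from the robot (yaw within 0.3)
- lighter: orange pocket lighter, 74 x 22 x 12 mm, 18 g; origin under its middle, x along its length. Starts in the dustpan
- usb_stick: green USB stick with a steel plug, 56 x 18 x 9 mm, 12 g; origin under its middle, x along its length. Starts in the dustpan
- toy_car: small red toy car (its wheels do not turn), 60 x 30 x 24 mm, 35 g; origin under its middle, x along its length. Starts in the dustpan
- padlock: small brass padlock lying flat, 51 x 32 x 14 mm, 55 g; origin near its middle on the underside, x towards the shackle. Starts in the dustpan
- key_fob: black car-key fob, 50 x 30 x 12 mm, 25 g; origin under its middle, x along its length. Starts in the dustpan
- brush: wooden bench brush with black bristles, 280 x 30 mm, 46 mm high, lying along x in the middle, between pan and tote; leave alone; origin under its middle
- peg_tub: yellow tub of clothes pegs, 96 mm across, about 90 mm tall, standing nearest the robot; leave alone; origin under its middle

How it is judged:
By the outcome, as a careful person would: the job done as asked, in the order asked, and still so for the second after the job is handed in, with the robot touching nothing.
It also fails if it takes over 67 s, if anything falls off the work surface, if the arm or the gripper's body presses on something with over 40 N, if the wrist force passes 120 N, or if a joint passes its speed limit or range.

## Working session

There is one attempt and no reset: what is moved stays moved. The work goes in short steps, Python scripts to look and compute and a shell command to move; the robot and the scene stay as the last step left them, time stands still between calls to the robot, and variables do not carry over. Pictures are saved under pics/ and viewed, at most 10 in all, crops included, and the job is handed in when it is done.

```bash
ls; mkdir -p pics; cat > h.py <<'E'
import numpy as np, cv2
from station import ctrl
from scipy.spatial.transform import Rotation as R
def cloud(c):
    d=c["depth"]; v,u=np.indices(d.shape); K=c["K"]
    P=np.stack([(u-K[0,2])/K[0,0]*d,(v-K[1,2])/K[1,1]*d,d],-1)
    return (P-c["t"])@c["R"]   # R^T (P-t)
E
python3 - <<'E'
from h import *
a=ctrl.camera("top"); b=ctrl.camera("side")
cv2.imwrite("pics/top.png",a["image"]); cv2.imwrite("pics/side.png",b["image"])
np.savez("a.npz",**a)
print(ctrl.sense()); print(a["t"],a["R"])
E
```

```text
jog.py
pics
station.py
{'time_s': 0.1, 'joints': array([ 1.00187540e+00,  2.17674200e-01,  1.61480672e+00,  4.91540397e-05,
        1.31129137e+00, -1.12186804e-01]), 'qd': array([-1.24786728e-03, -3.71641678e-03, -3.53138120e-03,  1.16564578e-03,
        3.42998638e-05,  7.17667763e-04]), 'joint_efforts': array([-3.45969029e-04, -3.98076475e+01, -3.04972243e+01, -1.85681461e-04,
        4.22280238e-03,  2.94834979e-05]), 'ee_pos': array([0.27528219, 0.56045755, 0.30268422]), 'ee_rot': array([ 2.26393319e-01,  9.74035357e-01, -1.01929722e-03, -3.86392465e-04]), 'wrist_force': array([-0.15761362, -0.35766753, -0.14790699]), 'torque': array([0.04135657, 0.00922381, 0.05264876]), 'finger_force': 0.0, 'gripper_width': 0.08568639828954824}
[-0.00597547  0.55651975  0.95819884] [[-0.03094326 -0.99951774  0.00260679]
 [-0.97697203  0.02969423 -0.21129103]
 [ 0.21111172 -0.0090848  -0.97741972]]
```

View pics/top.png

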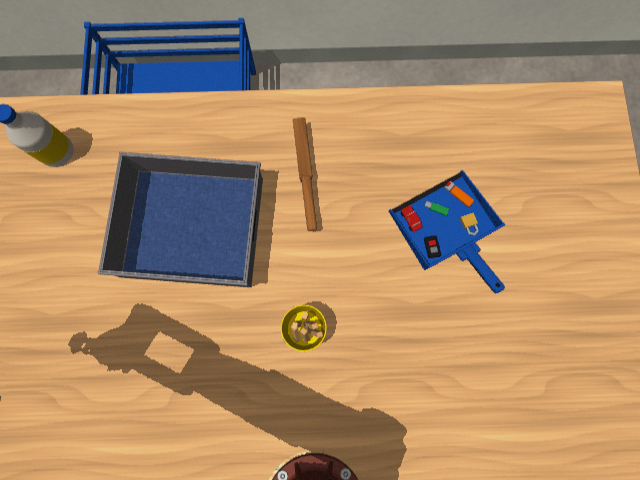

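View pics/side.png

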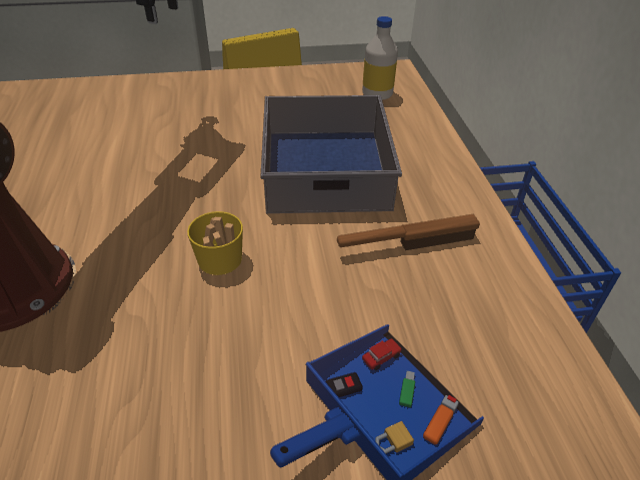

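```bash
cat > m.py <<'E'
from h import *
a=dict(np.load("a.npz")); P=cloud(a); hsv=cv2.cvtColor(a["image"],cv2.COLOR_BGR2HSV)
print("table z",np.median(P[400:,200:260,2]),P[300,560])
def rep(n,m,zr):
    m=m&(P[...,2]>zr[0])&(P[...,2]<zr[1])&(a["depth"]>0)
    q=P[m]; r=cv2.minAreaRect(q[:,:2].astype(np.float32))
    print(n,len(q),np.round(q.min(0),3),np.round(q.max(0),3),"rect",np.round(r[0],3),np.round(r[1],3),round(r[2],1),np.round(cv2.boxPoints(r),3).tolist())
    return q
h,s,v=[hsv[...,i] for i in range(3)]
box=np.zeros(h.shape,bool); box[150:310,370:530]=1
blue=(h>100)&(h<125)&(s>150)
q=rep("pan",blue&box,(-.01,.1))
# edges: split handle by height map: print
box2=np.zeros(h.shape,bool);box2[140:300,85:275]=1
rep("toterim",box2,(.09,.115))
box3=np.zeros(h.shape,bool);box3[105:240,285:325]=1
rep("brush",box3,(.02,.06))
box4=np.zeros(h.shape,bool);box4[300:355,275:335]=1
rep("tub",box4,(.03,.12))
# handle: pixels in box lower right
hb=np.zeros(h.shape,bool);hb[262:300,470:515]=1
m=blue&hb&(P[...,2]>.03); hq=P[m]; c=hq.mean(0); w,V=np.linalg.eigh(np.cov((hq-c).T)); print("handle",len(hq),c,V[:,-1])
# floor
fl=P[blue&box&(P[...,2]<.02)]; r=cv2.minAreaRect(fl[:,:2].astype(np.float32)); print("floor",r,np.round(cv2.boxPoints(r),3).tolist(),np.median(fl[:,2]))
E
python3 m.py
```

```text
table z -0.00025450105758078754 [ 4.06517573e-01 -5.66129221e-01  2.66254693e-04]
pan 5009 [ 0.423 -0.441 -0.003] [ 0.715 -0.192  0.079] rect [ 0.548 -0.343] [0.274 0.201] 27.4 [[0.3799999952316284, -0.31700000166893005], [0.4729999899864197, -0.4950000047683716], [0.7160000205039978, -0.36899998784065247], [0.6230000257492065, -0.19099999964237213]]
toterim 2631 [0.453 0.098 0.09 ] [0.752 0.434 0.106] rect [0.603 0.266] [0.312 0.271] 83.9 [[0.45100000500679016, 0.12600000202655792], [0.7210000157356262, 0.09700000286102295], [0.7549999952316284, 0.40700000524520874], [0.48500001430511475, 0.4359999895095825]]
brush 1291 [ 0.577 -0.021  0.031] [0.853 0.026 0.052] rect [0.715 0.001] [0.276 0.03 ] 5.0 [[0.5759999752044678, 0.004000000189989805], [0.5789999961853027, -0.026000000536441803], [0.8529999852180481, -0.0020000000949949026], [0.8500000238418579, 0.02800000086426735]]
tub 997 [ 0.316 -0.035  0.03 ] [0.411 0.059 0.088] rect [0.364 0.012] [0.093 0.094] 88.3 [[0.3149999976158142, -0.032999999821186066], [0.4090000092983246, -0.035999998450279236], [0.41200000047683716, 0.05700000002980232], [0.3179999887943268, 0.05999999865889549]]
handle 402 [ 0.45754453 -0.38177455  0.07419287] [-0.11863946  0.34451686  0.93125336]
floor ((0.6008283495903015, -0.31589239835739136), (0.15576791763305664, 0.20044320821762085), 27.590656280517578) [[0.48500001430511475, -0.2630000114440918], [0.578000009059906, -0.4410000145435333], [0.7160000205039978, -0.36899998784065247], [0.6230000257492065, -0.19099999964237213]] 0.0036460507707273674
```

```bash
cat >> h.py <<'E'
def panrot(yaw,tip):   # pan orientation: yaw, then front down by tip
    return R.from_euler("zy",[yaw,tip])
def tool_for(grip,yaw,tip,lean=np.radians(20)):
    """tool pose for pan_grip at grip; lean is the tool's lean back over the handle in the pan frame"""
    a=np.array([np.sin(lean),0,-np.cos(lean)]); y=np.array([0,-1.,0])
    T=panrot(yaw,tip)*R.from_matrix(np.c_[np.cross(y,a),y,a])
    return np.array(grip)-.054*T.as_matrix()[:,2],T
def rows(pos,T,n,cur=None):
    s=ctrl.sense(); p0,R0=(s["ee_pos"],R.from_quat(s["ee_rot"])) if cur is None else cur
    r=(R0.inv()*T).as_rotvec()/n
    A=sum((R0*R.from_rotvec(r*k)).as_matrix() for k in range(n))
    d=np.linalg.solve(A,pos-p0)
    print(n,"rows of",np.round(r,4),np.round(d,4),"|d|",round(np.linalg.norm(d),4),"|r|",round(np.linalg.norm(r),3))
E
python3 - <<'E'
from h import *
yaw=np.radians(27.5); c=np.array([.601,-.316,0]); g=c+panrot(yaw,0).apply([-.13,0,.047]); print(g)
p,T=tool_for(g,yaw,0); s=ctrl.sense()
pre=p-.12*T.as_matrix()[:,2]
print(p,pre); rows(pre,T,24); rows(p,T,4,(pre,T))
E
python3 jog.py '-.016 .008 .09 -.05 .0045 -.004 .085;-.016 .008 .09 -.05 .0045 -.004 .085;-.016 .008 .09 -.05 .0045 -.004 .085;-.016 .008 .09 -.05 .0045 -.004 .085;-.016 .008 .09 -.05 .0045 -.004 .085;-.016 .008 .09 -.05 .0045 -.004 .085;-.016 .008 .09 -.05 .0045 -.004 .085;-.016 .008 .09 -.05 .0045 -.004 .085'
python3 jog.py '-.016 .008 .09 -.05 .0045 -.004 .085;-.016 .008 .09 -.05 .0045 -.004 .085;-.016 .008 .09 -.05 .0045 -.004 .085;-.016 .008 .09 -.05 .0045 -.004 .085;-.016 .008 .09 -.05 .0045 -.004 .085;-.016 .008 .09 -.05 .0045 -.004 .085;-.016 .008 .09 -.05 .0045 -.004 .085;-.016 .008 .09 -.05 .0045 -.004 .085'
python3 - <<'E'
from h import *
yaw=np.radians(27.5); c=np.array([.601,-.316,0]); g=c+panrot(yaw,0).apply([-.13,0,.047])
p,T=tool_for(g,yaw,0); s=ctrl.sense(); print(s["joints"],s["ee_pos"])
pre=p-.12*T.as_matrix()[:,2]
rows(pre,T,8)
E
```

```text
time_s: 0.9
ee_pos: [0.5795, 0.3118, 0.3212]
ee_rot: [0.556, 0.828, 0.068, -0.016]
wrist_force: [0.6, 0.1, 0.3]
gripper_width: 0.0851
finger_force: 0.0
time_s: 1.7
ee_pos: [0.6423, -0.0734, 0.2913]
ee_rot: [0.809, 0.573, 0.127, -0.03]
wrist_force: [0.3, -0.1, 0.5]
gripper_width: 0.0848
finger_force: 0.0
[-0.30859934  0.21191624  1.65886828  0.2604405   1.17625241 -0.0589447 ] [ 0.64231502 -0.07342764  0.29130258]
8 rows of [-0.016   0.008   0.0918] [-0.0506  0.0049 -0.0045] |d| 0.0511 |r| 0.094
```

```bash
python3 jog.py '-.016 .008 .092 -.05 .005 -.0045 .085;-.016 .008 .092 -.05 .005 -.0045 .085;-.016 .008 .092 -.05 .005 -.0045 .085;-.016 .008 .092 -.05 .005 -.0045 .085;-.016 .008 .092 -.05 .005 -.0045 .085;-.016 .008 .092 -.05 .005 -.0045 .085;-.016 .008 .092 -.05 .005 -.0045 .085;-.016 .008 .092 -.05 .005 -.0045 .085'
python3 jog.py '0 0 0 0 0 0 .085;0 0 0 0 0 0 .085'
python3 - <<'E'
from h import *
yaw=np.radians(27.5); c=np.array([.601,-.316,0]); g=c+panrot(yaw,0).apply([-.13,0,.047])
p,T=tool_for(g,yaw,0); s=ctrl.sense(); print(s["joints"],s["ee_pos"])
rows(p,T,5)
w=ctrl.camera("wrist"); cv2.imwrite("pics/w1.png",w["image"])
# check handle position: blue points z>.03 
P=cloud(w); h=cv2.cvtColor(w["image"],cv2.COLOR_BGR2HSV); m=(abs(h[...,0].astype(int)-112)<13)&(h[...,1]>150)&(w["depth"]>0)
L=panrot(yaw,0).inv().apply(P[m]-c)
k=(L[:,0]<-.09)&(L[:,0]>-.2)&(L[:,2]>.02)
for a in (-.1,-.13,-.16,-.185):
    b=L[k&(abs(L[:,0]-a)<.006)]
    if len(b): print(a,len(b),np.percentile(b[:,1],[2,98]),np.median(b[:,2]))
E
```

```text
time_s: 2.5
ee_pos: [0.4383, -0.3976, 0.2126]
ee_rot: [0.957, 0.233, 0.169, -0.041]
wrist_force: [-1.0, -0.8, -0.3]
gripper_width: 0.085
finger_force: 0.0
time_s: 2.7
ee_pos: [0.4386, -0.3965, 0.2123]
ee_rot: [0.957, 0.234, 0.168, -0.042]
wrist_force: [0.3, 0.0, -0.1]
gripper_width: 0.0848
finger_force: 0.0
[-0.98965282  0.21276955  1.8304399   0.39239859  1.09655761 -0.0789287 ] [ 0.43858312 -0.39653546  0.21226556]
5 rows of [-0.0004  0.0001 -0.0002] [-0.0017  0.0007  0.0238] |d| 0.0238 |r| 0.0
-0.1 1378 [-0.02315505  0.02306345] 0.043838655932199364
-0.13 869 [-0.01238     0.01268443] 0.05603567781796027
-0.16 1007 [-0.01202717  0.01284032] 0.06584961488227459
-0.185 838 [-0.01214487  0.01259844] 0.07391958238919034
```

View pics/w1.png

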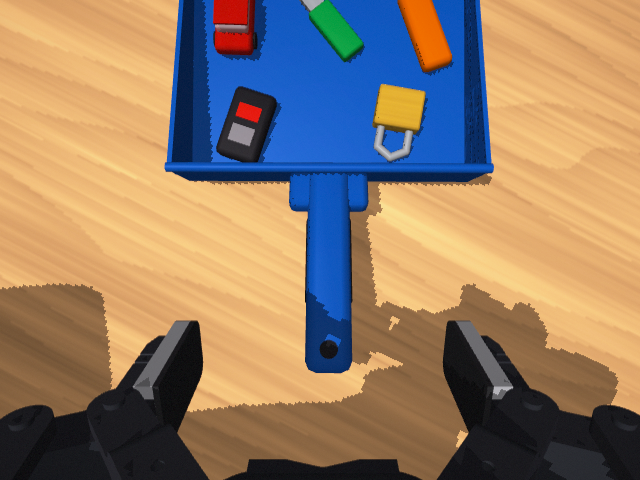

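The wrist view shows the handle (columns 305–352) centred between the pads, and the pose estimate agrees to within 1 mm. I'll go down and grip.

```bash
python3 jog.py '0 0 0 -.0017 .0007 .024 .085;0 0 0 -.0017 .0007 .024 .085;0 0 0 -.0017 .0007 .024 .085;0 0 0 -.0017 .0007 .024 .085;0 0 0 -.0017 .0007 .023 .085;0 0 0 0 0 0 .085;0 0 0 0 0 0 .085'
python3 jog.py '0 0 0 0 0 0 .04;0 0 0 0 0 0 .02;0 0 0 0 0 0 .02;0 0 0 0 0 0 .02;0 0 0 0 0 0 .02;0 0 0 0 0 0 .02;0 0 0 0 0 0 .02' 110
python3 - <<'E'
from h import *
s=ctrl.sense(); T=R.from_quat(s["ee_rot"]); print(s["joints"],s["ee_pos"]+.054*T.as_matrix()[:,2],s["torque"],s["wrist_force"])
# lift: same orientation, +.12 in z
rows(s["ee_pos"]+[0,0,.13],T,8)
E
```

```text
time_s: 3.45
ee_pos: [0.4715, -0.3829, 0.0986]
ee_rot: [0.956, 0.236, 0.168, -0.042]
wrist_force: [-0.1, 0.1, 0.3]
gripper_width: 0.0852
finger_force: 0.0
time_s: 4.15
ee_pos: [0.4702, -0.3845, 0.0996]
ee_rot: [0.956, 0.235, 0.169, -0.041]
wrist_force: [-2.8, 0.8, 6.0]
gripper_width: 0.0241
finger_force: 107.7
[-0.9320579   0.40276707  1.8393354   0.448076    0.89393939 -0.12617626] [ 0.48660757 -0.3759195   0.04889123] [0.20030435 0.3338283  0.06274668] [-2.77833216  0.8188899   5.97490545]
8 rows of [0. 0. 0.] [ 0.0056  0.     -0.0153] |d| 0.0162 |r| 0.0
```

```bash
python3 jog.py '0 0 0 .0017 0 -.0047 .02;0 0 0 .0034 0 -.0094 .02;0 0 0 .0055 0 -.015 .02;0 0 0 .007 0 -.019 .02;0 0 0 .007 0 -.019 .02;0 0 0 .007 0 -.019 .02;0 0 0 .0055 0 -.015 .02;0 0 0 .0034 0 -.0094 .02' 115
python3 jog.py '0 0 0 .0017 0 -.0047 .02;0 0 0 0 0 0 .02;0 0 0 0 0 0 .02'
cat > pan.py <<'E'
from h import *
def pan(name="wrist",save=None):
    s=ctrl.sense(); w=ctrl.camera(name); 
    if save: cv2.imwrite(save,w["image"])
    P=cloud(w); h=cv2.cvtColor(w["image"],cv2.COLOR_BGR2HSV)
    m=(abs(h[...,0].astype(int)-112)<13)&(h[...,1]>150)&(w["depth"]>0)
    T=R.from_quat(s["ee_rot"]); a=T.as_matrix()[:,2]; g=s["ee_pos"]+.054*a
    B=T*tool_for([0,0,0],0,0)[1].inv()     # nominal pan rotation if no slip
    L=B.inv().apply(P[m]-g)+[-.13,0,.047]
    f=L[(abs(L[:,0])<.07)&(abs(L[:,1])<.085)&(abs(L[:,2])<.03)]
    A=np.c_[f[:,:2],np.ones(len(f))]
    for _ in range(6):
        k,*_r=np.linalg.lstsq(A,f[:,2],rcond=None); e=abs(A@k-f[:,2])<.002; A,f=A[e],f[e]
    print("grip",g.round(3),"tool tip/yaw deg",np.degrees(B.as_euler("ZYX")).round(1),"floor rel slope(deg) x,y",np.degrees(np.arctan(k[:2])).round(2),"z0",k[2].round(4),len(f))
    print("F",s["wrist_force"].round(1),"tq",s["torque"].round(2),"j",s["joints"].round(2),"t",s["time_s"],"ff",s["finger_force"])
    return L
E
python3 -c "
from pan import *
pan(save='pics/w2.png')"
```

```text
time_s: 4.95
ee_pos: [0.471, -0.3844, 0.2186]
ee_rot: [0.956, 0.235, 0.169, -0.04]
wrist_force: [0.0, 0.4, -3.5]
gripper_width: 0.0241
finger_force: 113.4
time_s: 5.25
ee_pos: [0.4701, -0.3834, 0.2201]
ee_rot: [0.956, 0.235, 0.168, -0.042]
wrist_force: [0.2, -0.9, -4.1]
gripper_width: 0.0243
finger_force: 113.3
grip [ 0.486 -0.375  0.169] tool tip/yaw deg [27.6  0.1  0.1] floor rel slope(deg) x,y [-0.22 -0.03] z0 0.0008 52795
F [ 0.2 -0.9 -4.1] tq [-0.34  0.7  -0.01] j [-0.93  0.23  1.8   0.39  1.1  -0.02] t 5.25 ff 113.29866170883179
```

View pics/w2.png

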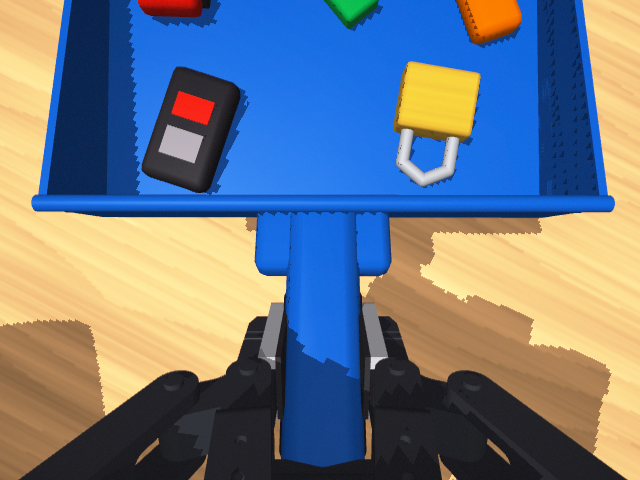

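```bash
cat >> h.py <<'E'
YAW=np.radians(83.9); PIV=np.array([.603,.266,0])+R.from_rotvec([0,0,np.radians(-6.1)]).apply([0,-.146,.1])
def grip_at(tip,s=.03,up=0.,yaw=YAW,piv=None):
    """grip point with the underside, s behind the lip, on the rim's inner edge, raised by up"""
    return (PIV if piv is None else piv)+panrot(yaw,tip).apply([-.21+s,0,.047])+[0,0,up]
E
python3 - <<'E'
from h import *
g=grip_at(0,up=.045); print(PIV,g)
p,T=tool_for(g,YAW,0); rows(p,T,30)
E
```

```text
[0.58748545 0.12082666 0.1       ] [ 0.56835791 -0.05815417  0.192     ]
30 rows of [ 0.0111 -0.     -0.0308] [ 0.0103 -0.0034  0.0029] |d| 0.0112 |r| 0.033
```

```bash
python3 jog.py '.0055 0 -.0154 .0051 -.0017 .0014 .02;.0111 0 -.0308 .0103 -.0034 .0029 .02;.0111 0 -.0308 .0103 -.0034 .0029 .02;.0111 0 -.0308 .0103 -.0034 .0029 .02;.0111 0 -.0308 .0103 -.0034 .0029 .02;.0111 0 -.0308 .0103 -.0034 .0029 .02;.0111 0 -.0308 .0103 -.0034 .0029 .02;.0111 0 -.0308 .0103 -.0034 .0029 .02' 115
python3 jog.py '.0111 0 -.0308 .0103 -.0034 .0029 .02;.0111 0 -.0308 .0103 -.0034 .0029 .02;.0111 0 -.0308 .0103 -.0034 .0029 .02;.0111 0 -.0308 .0103 -.0034 .0029 .02;.0111 0 -.0308 .0103 -.0034 .0029 .02;.0111 0 -.0308 .0103 -.0034 .0029 .02;.0111 0 -.0308 .0103 -.0034 .0029 .02;.0111 0 -.0308 .0103 -.0034 .0029 .02'
python3 jog.py '.0111 0 -.0308 .0103 -.0034 .0029 .02;.0111 0 -.0308 .0103 -.0034 .0029 .02;.0111 0 -.0308 .0103 -.0034 .0029 .02;.0111 0 -.0308 .0103 -.0034 .0029 .02;.0111 0 -.0308 .0103 -.0034 .0029 .02;.0111 0 -.0308 .0103 -.0034 .0029 .02;.0111 0 -.0308 .0103 -.0034 .0029 .02;.0111 0 -.0308 .0103 -.0034 .0029 .02'
python3 jog.py '.0111 0 -.0308 .0103 -.0034 .0029 .02;.0111 0 -.0308 .0103 -.0034 .0029 .02;.0111 0 -.0308 .0103 -.0034 .0029 .02;.0111 0 -.0308 .0103 -.0034 .0029 .02;.0055 0 -.0154 .0051 -.0017 .0014 .02;0 0 0 0 0 0 .02;0 0 0 0 0 0 .02'
python3 -c "
from pan import *
pan()
p,T=tool_for(grip_at(0,up=.010),YAW,0); rows(p,T,7)
b=ctrl.camera('side'); cv2.imwrite('pics/s2.png',b['image'])
P=cloud(b); hh=b['image'].astype(int); m=(P[...,2]>.085)&(P[...,2]<.11)&(P[...,1]>.09)&(P[...,1]<.135)&(P[...,0]>.42)&(P[...,0]<.76)&(b['image'].max(2).astype(int)-b['image'].min(2)<40)&(b['depth']>0)
q=P[m]; print(len(q),np.percentile(q[:,2],[5,50,95]),q.min(0),q.max(0))
f=np.polyfit(q[:,0],q[:,1],1); print('rim line y at .587',np.polyval(f,.587),f[0])
"
```

```text
time_s: 6.1
ee_pos: [0.5235, -0.3176, 0.2272]
ee_rot: [0.92, 0.352, 0.162, -0.062]
wrist_force: [0.7, -0.8, -4.0]
gripper_width: 0.0245
finger_force: 113.4
time_s: 6.9
ee_pos: [0.5596, -0.236, 0.2335]
ee_rot: [0.866, 0.469, 0.153, -0.082]
wrist_force: [-0.1, 0.2, -3.1]
gripper_width: 0.0244
finger_force: 113.3
time_s: 7.7
ee_pos: [0.5734, -0.1477, 0.2398]
ee_rot: [0.797, 0.578, 0.141, -0.101]
wrist_force: [1.0, 0.6, -4.7]
gripper_width: 0.0241
finger_force: 113.3
time_s: 8.4
ee_pos: [0.571, -0.0985, 0.2432]
ee_rot: [0.754, 0.634, 0.133, -0.11]
wrist_force: [-0.2, 0.6, -4.3]
gripper_width: 0.0244
finger_force: 113.4
grip [ 0.574 -0.08   0.192] tool tip/yaw deg [80.2  0.1 -0.1] floor rel slope(deg) x,y [-0.28 -0.07] z0 0.0007 52660
F [-0.2  0.6 -4.3] tq [-0.75  0.09  0.03] j [-0.43  0.21  1.77  0.35  1.27 -0.38] t 8.4 ff 113.3641004562378
7 rows of [ 0.0036  0.0003 -0.0087] [ 0.0011 -0.0011  0.0058] |d| 0.006 |r| 0.009
185 [0.08572381 0.09762783 0.10174442] [0.45310322 0.11972144 0.08500571] [0.49914012 0.13464721 0.10368089]
rim line y at .587 0.11682717413400467 -0.09303703405609208
```

View pics/s2.png

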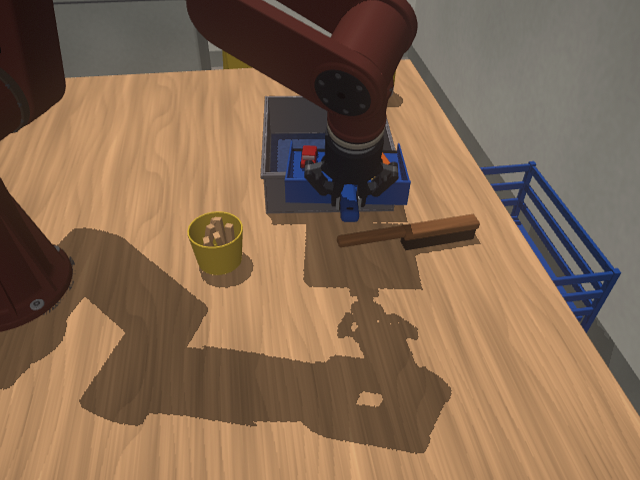

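```bash
python3 jog.py '.0036 .0003 -.0087 .0011 -.0011 .0058 .02;.0036 .0003 -.0087 .0011 -.0011 .0058 .02;.0036 .0003 -.0087 .0011 -.0011 .0058 .02;.0036 .0003 -.0087 .0011 -.0011 .0058 .02;.0036 .0003 -.0087 .0011 -.0011 .0058 .02;.0036 .0003 -.0087 .0011 -.0011 .0058 .02;.0036 .0003 -.0087 .0011 -.0011 .0058 .02;0 0 0 0 0 0 .02' 115
python3 jog.py '0 0 0 0 0 0 .02'
python3 -c "
from pan import *
pan()
p,T=tool_for(grip_at(0,up=.002),YAW,0); rows(p,T,4)
"
```

```text
time_s: 9.3
ee_pos: [0.5656, -0.0757, 0.2065]
ee_rot: [0.732, 0.659, 0.129, -0.118]
wrist_force: [0.2, 0.3, -4.7]
gripper_width: 0.0243
finger_force: 113.4
time_s: 9.4
ee_pos: [0.5663, -0.0763, 0.2075]
ee_rot: [0.732, 0.658, 0.129, -0.117]
wrist_force: [-0.4, 0.4, -3.5]
gripper_width: 0.0243
finger_force: 113.3
grip [ 0.568 -0.058  0.157] tool tip/yaw deg [83.9 -0.   0. ] floor rel slope(deg) x,y [-0.27 -0.07] z0 0.0007 52704
F [-0.4  0.4 -3.5] tq [-0.81  0.05  0.01] j [-0.39  0.24  1.81  0.36  1.22 -0.43] t 9.4 ff 113.26189041137695
4 rows of [-0.0001 -0.0001  0.0001] [-0.0007 -0.      0.0019] |d| 0.002 |r| 0.0
```

```bash
python3 jog.py '0 0 0 -.0007 0 .0019 .02;0 0 0 -.0007 0 .0019 .02;0 0 0 -.0007 0 .0019 .02;0 0 0 -.0007 0 .0019 .02;0 0 0 0 0 0 .02'; cat > st.py <<'E'
from pan import *
s=ctrl.sense(); T=R.from_quat(s["ee_rot"]); B=T*tool_for([0,0,0],0,0)[1].inv()
g=s["ee_pos"]+.054*T.as_matrix()[:,2]; print("tip",np.degrees(B.as_euler("ZYX")).round(1),"under z",(g+B.apply([.18,0,-.047])).round(4),"F",s["wrist_force"].round(1),"tq",s["torque"].round(2),"t",s["time_s"])
E
python3 st.py
python3 jog.py '0 0 0 -.0003 0 .0009 .02;0 0 0 -.0003 0 .0009 .02;0 0 0 0 0 0 .02'; python3 st.py
```

```text
time_s: 9.95
ee_pos: [0.5664, -0.0766, 0.1997]
ee_rot: [0.732, 0.658, 0.129, -0.117]
wrist_force: [-1.2, -1.4, -2.6]
gripper_width: 0.0239
finger_force: 113.9
tip [83.9 -0.   0. ] under z [0.5874 0.1208 0.1021] F [-1.2 -1.4 -2.6] tq [-0.54  0.1   0.03] t 9.95
time_s: 10.25
ee_pos: [0.5665, -0.0769, 0.1984]
ee_rot: [0.732, 0.658, 0.129, -0.116]
wrist_force: [-3.3, -3.5, 1.6]
gripper_width: 0.0245
finger_force: 113.8
tip [83.9 -0.   0. ] under z [0.5875 0.1205 0.1007] F [-3.3 -3.5  1.6] tq [-0.35  0.4   0.26] t 10.25
```

```bash
python3 jog.py '0 0 0 .0004 0 -.0012 .02;0 0 0 0 0 0 .02'; python3 st.py
cat > tip.py <<'E'
from h import *
import sys
tip,n,up=float(sys.argv[1]),int(sys.argv[2]),float(sys.argv[3])
p,T=tool_for(grip_at(np.radians(tip),up=up),YAW,np.radians(tip)); rows(p,T,n)
E
python3 tip.py 24 8 .0022
```

```text
time_s: 10.45
ee_pos: [0.5666, -0.0767, 0.1992]
ee_rot: [0.732, 0.658, 0.129, -0.116]
wrist_force: [-1.3, -3.0, -0.4]
gripper_width: 0.0243
finger_force: 113.6
tip [83.9  0.  -0. ] under z [0.5876 0.1207 0.1014] F [-1.3 -3.  -0.4] tq [-0.59  0.25  0.15] t 10.45
8 rows of [ 0.0489 -0.0055  0.0179] [ 0.0009  0.0051 -0.0008] |d| 0.0052 |r| 0.052
```

```bash
sed -i 's/from_euler("zy"/from_euler("ZY"/' h.py; python3 tip.py 24 8 .0022
```

```text
8 rows of [ 0.     -0.0523  0.0001] [ 0.0086 -0.     -0.0079] |d| 0.0117 |r| 0.052
```

```bash
python3 jog.py '0 -.0523 0 .0086 0 -.0079 .02;0 -.0523 0 .0086 0 -.0079 .02;0 -.0523 0 .0086 0 -.0079 .02;0 -.0523 0 .0086 0 -.0079 .02;0 -.0523 0 .0086 0 -.0079 .02;0 -.0523 0 .0086 0 -.0079 .02;0 -.0523 0 .0086 0 -.0079 .02;0 -.0523 0 .0086 0 -.0079 .02' 115; python3 st.py;  python3 tip.py 40 6 .0018
```

```text
time_s: 11.25
ee_pos: [0.5723, -0.0186, 0.2719]
ee_rot: [0.743, 0.668, -0.026, 0.023]
wrist_force: [0.3, -0.4, -2.9]
gripper_width: 0.0241
finger_force: 113.3
tip [83.9 24.   0. ] under z [0.5873 0.1223 0.102 ] F [ 0.3 -0.4 -2.9] tq [-0.13 -0.09 -0.05] t 11.25
6 rows of [-0.0001 -0.0467 -0.    ] [ 0.0074  0.     -0.0069] |d| 0.0101 |r| 0.047
```

```bash
python3 jog.py '0 -.0467 0 .0074 0 -.0069 .02;0 -.0467 0 .0074 0 -.0069 .02;0 -.0467 0 .0074 0 -.0069 .02;0 -.0467 0 .0074 0 -.0069 .02;0 -.0467 0 .0074 0 -.0069 .02;0 -.0467 0 .0074 0 -.0069 .02;0 0 0 0 0 0 .02;0 0 0 0 0 0 .02' 115; python3 st.py;  python3 tip.py 52 5 .0015
python3 -c "
from h import *
cv2.imwrite('pics/t3.png',np.vstack([ctrl.camera(n)['image'][y:y+240,x:x+400] for n,x,y in (('top',60,100),('side',200,50))]))"
```

```text
time_s: 12.05
ee_pos: [0.5773, 0.0325, 0.3031]
ee_rot: [0.732, 0.659, -0.129, 0.114]
wrist_force: [-0.3, 2.0, -4.3]
gripper_width: 0.0243
finger_force: 113.2
tip [84.1 39.8  0.2] under z [0.5862 0.122  0.101 ] F [-0.3  2.  -4.3] tq [ 0.84 -0.15  0.1 ] t 12.05
5 rows of [-0.0004 -0.0426  0.0005] [ 0.0067  0.0001 -0.0064] |d| 0.0093 |r| 0.043
```

View pics/t3.png

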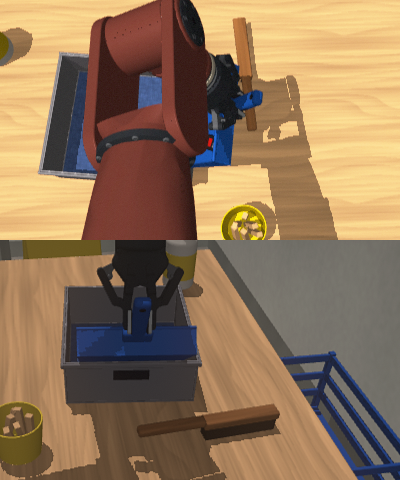

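```bash
python3 jog.py '0 -.0426 0 .0067 0 -.0064 .02;0 -.0426 0 .0067 0 -.0064 .02;0 -.0426 0 .0067 0 -.0064 .02;0 -.0426 0 .0067 0 -.0064 .02;0 -.0426 0 .0067 0 -.0064 .02;0 0 0 0 0 0 .02;0 0 0 0 0 0 .02;0 0 0 0 0 0 .02' 115; python3 st.py;  python3 tip.py 60 4 .0015
python3 -c "
from pan import *
pan(save='pics/w4.png')"
```

```text
time_s: 12.95
ee_pos: [0.5823, 0.0746, 0.3189]
ee_rot: [0.715, 0.643, -0.206, 0.184]
wrist_force: [-0.7, 3.8, -4.0]
gripper_width: 0.0241
finger_force: 113.2
tip [84.  52.   0.1] under z [0.5869 0.1194 0.1023] F [-0.7  3.8 -4. ] tq [1.73 0.08 0.07] t 12.95
4 rows of [-0.0003 -0.0348  0.0002] [ 0.0061  0.     -0.0053] |d| 0.008 |r| 0.035
grip [0.579 0.046 0.273] tool tip/yaw deg [84.  52.   0.1] floor rel slope(deg) x,y [ 0.59 -0.03] z0 0.0023 72245
F [-0.7  3.8 -4. ] tq [1.73 0.08 0.07] j [ 0.21  0.24  1.63 -0.53  1.48  0.42] t 12.95 ff 113.19063305854797
```

View pics/w4.png

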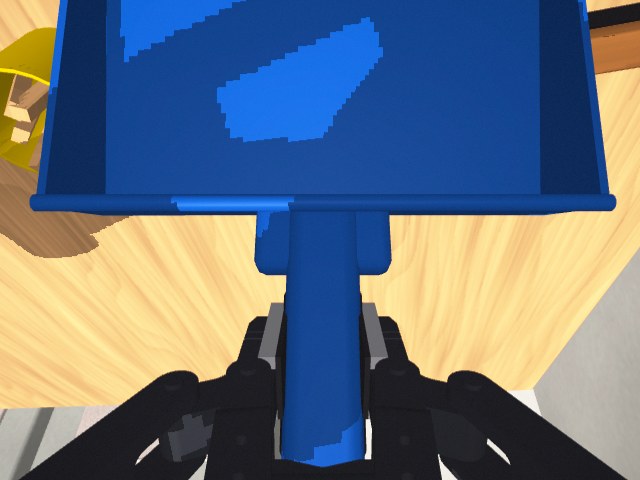

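```bash
python3 jog.py '0 0 0 .0004 0 -.0012 .02;0 0 0 0 0 0 .02' 115; python3 st.py; python3 jog.py '0 0 0 .0004 0 -.0012 .02;0 0 0 0 0 0 .02' | head -1; python3 st.py;  python3 tip.py 60 4 .0035
python3 -c "
from h import *
cv2.imwrite('pics/t5.png',np.vstack([ctrl.camera(n)['image'][y:y+240,x:x+400] for n,x,y in (('top',60,100),('side',200,50))]))"
```

```text
time_s: 13.2
ee_pos: [0.5827, 0.0748, 0.3209]
ee_rot: [0.715, 0.642, -0.207, 0.186]
wrist_force: [0.4, 1.8, -2.3]
gripper_width: 0.0238
finger_force: 113.4
tip [83.9 52.3  0. ] under z [0.5874 0.1187 0.1041] F [ 0.4  1.8 -2.3] tq [ 1.13  0.13 -0.01] t 13.2
time_s: 13.4
tip [83.9 52.3 -0. ] under z [0.5876 0.1193 0.1049] F [-0.2  0.6 -2.4] tq [0.49 0.06 0.03] t 13.4
4 rows of [ 0.     -0.0335 -0.0001] [ 0.0059 -0.0001 -0.005 ] |d| 0.0077 |r| 0.033
```

View pics/t5.png

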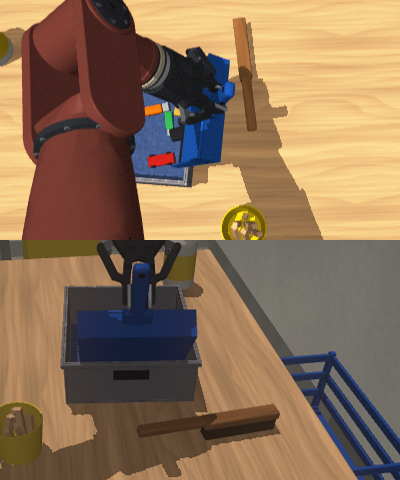

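Top crop: car (160,160), lighter (155,110) and USB stick (168,118) are in the tote. The fob seems to be at (178,133), and the padlock is hidden. I'll tip a bit further to clear any hang-back.

```bash
python3 jog.py '0 -.0335 0 .0059 0 -.005 .02;0 -.0335 0 .0059 0 -.005 .02;0 -.0335 0 .0059 0 -.005 .02;0 -.0335 0 .0059 0 -.005 .02;0 0 0 0 0 0 .02;0 0 0 0 0 0 .02;0 0 0 0 0 0 .02;0 0 0 0 0 0 .02' 115; python3 st.py; 
python3 -c "
from h import *
a=ctrl.camera('top'); P=cloud(a); h=cv2.cvtColor(a['image'],cv2.COLOR_BGR2HSV)
box=(P[...,0]>.44)&(P[...,0]<.76)&(P[...,1]>.06)&(P[...,1]<.44)&(P[...,2]<.25)
for n,m in dict(red=((h[...,0]<5)|(h[...,0]>175))&(h[...,1]>180)&(h[...,2]>120),orange=(abs(h[...,0].astype(int)-12)<5)&(h[...,1]>200)&(h[...,2]>150),green=(abs(h[...,0].astype(int)-65)<15)&(h[...,1]>120),yellow=(abs(h[...,0].astype(int)-23)<5)&(h[...,1]>120),black=(h[...,2]<45)&(P[...,2]<.05)).items():
    q=P[m&box]; print(n,len(q),np.median(q,0).round(3) if len(q) else '')
# lift: up along pan normal then back: 
p,T=tool_for(grip_at(np.radians(60),up=.06),YAW,np.radians(60)); rows(p,T,4)
"
```

```text
time_s: 14.3
ee_pos: [0.586, 0.1068, 0.324]
ee_rot: [0.699, 0.628, -0.254, 0.228]
wrist_force: [-0.4, 0.6, -3.6]
gripper_width: 0.0243
finger_force: 113.5
tip [83.9 59.9  0. ] under z [0.5875 0.1217 0.1033] F [-0.4  0.6 -3.6] tq [ 0.5  -0.09  0.01] t 14.3
red 261 [0.521 0.197 0.015]
orange 166 [0.635 0.23  0.016]
green 49 [0.601 0.179 0.012]
yellow 49 [0.639 0.16  0.018]
black 164 [0.578 0.162 0.021]
4 rows of [-0.0001 -0.0005 -0.    ] [-0.0092 -0.     -0.0108] |d| 0.0142 |r| 0.001
```

```bash
python3 jog.py '0 0 0 -.0046 0 -.0054 .02;0 0 0 -.0092 0 -.0108 .02;0 0 0 -.0092 0 -.0108 .02;0 0 0 -.0092 0 -.0108 .02;0 0 0 -.0046 0 -.0054 .02' 115; python3 st.py
python3 -c "
from h import *
p,T=tool_for(grip_at(0,up=.09),YAW,0); rows(p,T,12)
yaw=np.radians(27.6); q,U=tool_for([.486,-.376,.167],yaw,0); rows(q,U,20,(p,T))
"
```

```text
time_s: 14.85
ee_pos: [0.5867, 0.1066, 0.384]
ee_rot: [0.7, 0.628, -0.252, 0.229]
wrist_force: [0.8, -0.1, -2.2]
gripper_width: 0.0241
finger_force: 113.5
tip [83.5 59.8 -0.4] under z [0.5891 0.1218 0.1633] F [ 0.8 -0.1 -2.2] tq [ 0.5  -0.04  0.  ] t 14.85
12 rows of [ 0.0003  0.087  -0.    ] [-0.0139 -0.0001  0.0117] |d| 0.0181 |r| 0.087
20 rows of [-0.0168  0.      0.0462] [-0.0164  0.0045 -0.0023] |d| 0.0172 |r| 0.049
```

```bash
python3 jog.py '0 .087 0 -.0139 0 .0117 .02;0 .087 0 -.0139 0 .0117 .02;0 .087 0 -.0139 0 .0117 .02;0 .087 0 -.0139 0 .0117 .02;0 .087 0 -.0139 0 .0117 .02;0 .087 0 -.0139 0 .0117 .02' 115 | head -1
python3 jog.py '0 .087 0 -.0139 0 .0117 .02;0 .087 0 -.0139 0 .0117 .02;0 .087 0 -.0139 0 .0117 .02;0 .087 0 -.0139 0 .0117 .02;0 .087 0 -.0139 0 .0117 .02;0 .087 0 -.0139 0 .0117 .02;0 0 0 0 0 0 .02'; python3 st.py
python3 jog.py '-.0168 0 .0462 -.0164 .0045 -.0023 .02;-.0168 0 .0462 -.0164 .0045 -.0023 .02;-.0168 0 .0462 -.0164 .0045 -.0023 .02;-.0168 0 .0462 -.0164 .0045 -.0023 .02;-.0168 0 .0462 -.0164 .0045 -.0023 .02;-.0168 0 .0462 -.0164 .0045 -.0023 .02;-.0168 0 .0462 -.0164 .0045 -.0023 .02;-.0168 0 .0462 -.0164 .0045 -.0023 .02' | head -2
python3 -c "
from h import *
yaw=np.radians(27.6); q,U=tool_for([.486,-.376,.10],yaw,0); rows(q,U,13)
"
```

```text
time_s: 15.45
time_s: 16.15
ee_pos: [0.5644, -0.0795, 0.2811]
ee_rot: [0.734, 0.657, 0.126, -0.117]
wrist_force: [-0.3, 0.4, -2.5]
gripper_width: 0.0242
finger_force: 113.2
tip [83.8  0.2  0.4] under z [0.5853 0.1176 0.1828] F [-0.3  0.4 -2.5] tq [-0.53  0.08  0.06] t 16.15
time_s: 16.95
ee_pos: [0.565, -0.2121, 0.2561]
13 rows of [-0.0154  0.0001  0.0423] [-0.0167  0.0041  0.0026] |d| 0.0174 |r| 0.045
```

```bash
python3 jog.py '-.0154 0 .0423 -.0167 .0041 .0026 .02;-.0154 0 .0423 -.0167 .0041 .0026 .02;-.0154 0 .0423 -.0167 .0041 .0026 .02;-.0154 0 .0423 -.0167 .0041 .0026 .02;-.0154 0 .0423 -.0167 .0041 .0026 .02;-.0154 0 .0423 -.0167 .0041 .0026 .02;-.0154 0 .0423 -.0167 .0041 .0026 .02' 115 | head -1
python3 jog.py '-.0154 0 .0423 -.0167 .0041 .0026 .02;-.0154 0 .0423 -.0167 .0041 .0026 .02;-.0154 0 .0423 -.0167 .0041 .0026 .02;-.0154 0 .0423 -.0167 .0041 .0026 .02;-.0154 0 .0423 -.0167 .0041 .0026 .02;-.0154 0 .0423 -.0167 .0041 .0026 .02;0 0 0 0 0 0 .02;0 0 0 0 0 0 .02' ; python3 st.py
python3 -c "
from pan import *
pan()
yaw=np.radians(27.6); q,U=tool_for([.486,-.376,.053],yaw,0); rows(q,U,6)
"
```

```text
time_s: 17.65
time_s: 18.45
ee_pos: [0.4706, -0.3836, 0.1504]
ee_rot: [0.956, 0.236, 0.168, -0.042]
wrist_force: [0.5, -1.2, -2.1]
gripper_width: 0.0245
finger_force: 113.4
tip [27.8  0.   0. ] under z [ 0.646  -0.2911  0.0525] F [ 0.5 -1.2 -2.1] tq [-0.17  0.49 -0.01] t 18.45
grip [ 0.487 -0.375  0.1  ] tool tip/yaw deg [27.8  0.   0. ] floor rel slope(deg) x,y [-0.06 -0.04] z0 0.0011 72044
F [ 0.5 -1.2 -2.1] tq [-0.17  0.49 -0.01] j [-0.93  0.32  1.83  0.42  0.98 -0.08] t 18.45 ff 113.37291955947876
6 rows of [-0.0002  0.0001  0.0007] [-0.003   0.      0.0073] |d| 0.0079 |r| 0.001
```

```bash
python3 jog.py '0 0 0 -.003 0 .0073 .02;0 0 0 -.003 0 .0073 .02;0 0 0 -.003 0 .0073 .02;0 0 0 -.003 0 .0073 .02;0 0 0 -.003 0 .0073 .02;0 0 0 -.003 0 .0073 .02;0 0 0 0 0 0 .02' 115 | head -1; python3 st.py
python3 jog.py '0 0 0 -.0004 0 .001 .02;0 0 0 -.0004 0 .001 .02;0 0 0 0 0 0 .02' | head -1; python3 st.py
python3 jog.py '0 0 0 -.0003 0 .001 .02;0 0 0 0 0 0 .02' | head -1; python3 st.py
```

```text
time_s: 19.2
tip [27.9  0.1  0.2] under z [ 0.6436 -0.2907  0.0035] F [-0.2  0.5 -2.1] tq [-0.22  0.53  0.07] t 19.2
time_s: 19.5
tip [27.9  0.1 -0.1] under z [ 0.6448 -0.2922  0.0037] F [ 0.3  0.3 -2.4] tq [-0.23  0.49  0.02] t 19.5
time_s: 19.7
tip [27.9  0.1 -0.1] under z [ 0.6447 -0.292   0.0025] F [-0.1 -0.4 -2.5] tq [-0.22  0.48 -0.04] t 19.7
```

```bash
for i in 1; do python3 jog.py '0 0 0 -.0003 0 .001 .02;0 0 0 0 0 0 .02' | head -1; python3 st.py
python3 jog.py '0 0 0 -.0003 0 .001 .02;0 0 0 0 0 0 .02' | head -1; python3 st.py; done
```

```text
time_s: 19.9
tip [27.9  0.1 -0.1] under z [ 0.6449 -0.2921  0.0018] F [-1.3 -0.9  0.3] tq [-0.01  0.35  0.11] t 19.9
time_s: 20.1
tip [27.9  0.  -0. ] under z [ 0.6448 -0.2921  0.0018] F [-4.1  1.2  6.8] tq [0.34 0.61 0.22] t 20.1
```

```bash
python3 jog.py '0 0 0 0 0 0 .03;0 0 0 0 0 0 .04;0 0 0 0 0 0 .06;0 0 0 0 0 0 .085;0 0 0 0 0 0 .085;0 0 0 0 0 0 .085' 20
python3 jog.py '0 0 0 0 0 -.02 .085;0 0 0 0 0 -.04 .085;0 0 0 0 0 -.04 .085;0 0 0 0 0 -.04 .085;0 0 0 0 0 -.04 .085;0 0 0 0 0 0 .085;0 0 0 0 0 0 .085' | head -2
python3 -c "
from h import *
a=ctrl.camera('top'); np.savez('a.npz',**a); cv2.imwrite('pics/end.png',a['image'])"; python3 m.py
```

```text
time_s: 20.7
ee_pos: [0.4694, -0.3844, 0.0981]
ee_rot: [0.956, 0.237, 0.168, -0.041]
wrist_force: [-0.5, -0.1, -0.3]
gripper_width: 0.0849
finger_force: 0.0
time_s: 21.4
ee_pos: [0.4152, -0.4138, 0.2689]
table z 0.3077944546700636 [ 0.38543261 -0.387743    0.34064067]
pan 6391 [ 0.423 -0.44  -0.003] [ 0.716 -0.192  0.08 ] rect [ 0.548 -0.344] [0.275 0.201] 27.8 [[0.3790000081062317, -0.3190000057220459], [0.4729999899864197, -0.4970000088214874], [0.7160000205039978, -0.36800000071525574], [0.621999979019165, -0.19099999964237213]]
toterim 2626 [0.453 0.097 0.09 ] [0.751 0.434 0.105] rect [0.603 0.266] [0.312 0.271] 83.8 [[0.45100000500679016, 0.12600000202655792], [0.7210000157356262, 0.09700000286102295], [0.7540000081062317, 0.4059999883174896], [0.48500001430511475, 0.4359999895095825]]
brush 1293 [ 0.576 -0.021  0.033] [0.852 0.026 0.051] rect [0.714 0.001] [0.276 0.03 ] 4.9 [[0.5759999752044678, 0.004000000189989805], [0.578000009059906, -0.026000000536441803], [0.8529999852180481, -0.0020000000949949026], [0.8500000238418579, 0.02800000086426735]]
tub 1002 [ 0.316 -0.035  0.03 ] [0.41  0.059 0.087] rect [0.364 0.012] [0.093 0.094] 88.7 [[0.3160000145435333, -0.03400000184774399], [0.4090000092983246, -0.035999998450279236], [0.41100001335144043, 0.057999998331069946], [0.3179999887943268, 0.05999999865889549]]
handle 409 [ 0.45788696 -0.38482698  0.06925539] [ 0.12734755 -0.34018774 -0.93169464]
floor ((0.5996488332748413, -0.31616121530532837), (0.15636706352233887, 0.20129653811454773), 28.100343704223633) [[0.4830000102519989, -0.2639999985694885], [0.578000009059906, -0.44200000166893005], [0.7160000205039978, -0.36800000071525574], [0.6209999918937683, -0.19099999964237213]] 0.00348468972918855
```

View pics/end.png

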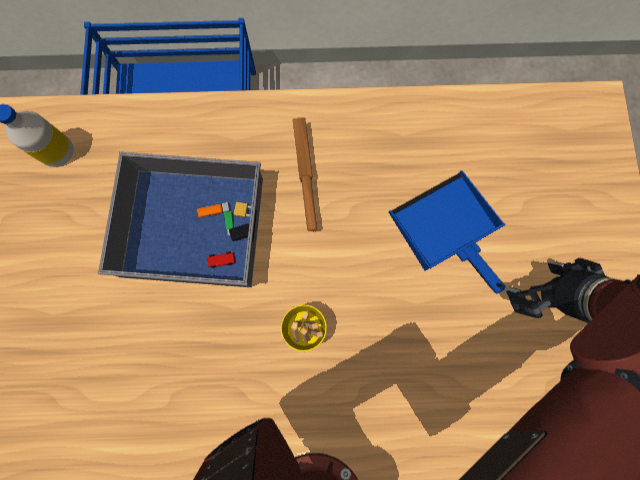

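The end picture shows all five pieces in the tote (around 197–250, 205–265). The empty pan is flat and right way up at (447,222), the gripper is clear, and the tote, brush and tub have not moved. I'll hand in.

```bash
python3 -c "
from station import ctrl
print(ctrl.hand_in())"
```

```text
the job is handed in; nothing more can be done
None
```

The job is handed in at about 21 s: all five pieces are in the tote, the empty pan is released flat and right way up on the table, and the tote, brush and peg tub measured within about 1 mm of where they started.

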